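Re-seat a board in a drilling jig and lock the toggle clamp

TASK

The board in the drilling jig has been clamped out of place, short of its stops. Swing the toggle clamp fully open, push the board home so it sits flat and flush against both the fence and the end stop, then swing the clamp shut until it snaps over centre and locks on the board. Leave the other things on the bench where they are.

Things in the scene. Friction and masses are not known exactly. Their poses are not given: they have to be found in the camera images.
- jig: Drilling jig fixed to the bench: plywood base 225 x 265 mm, 18 mm thick, with hardwood stops 20 mm high. Origin at bench height. Own axes: +x from board to clamp (level), +y along the board to the end stop, z up. Base spans x -110 to 115, y -155 to 110 mm. The toggle clamp (steel, 52 mm wide) is bolted on the fence block at y = 0. The board is home when its origin is at x -30, y 0, z 18 mm.
- fence (a point): Middle of the top edge of the fence face (jig x = 0, z = 38 mm). The face looks to jig -x and runs 80 mm either way along y; the hardwood block behind it, x 0 to 95 mm, carries the clamp. Axes as the jig's.
- end_stop (a point): Point on the top edge of the end stop's face (jig x = -30, y = 80, z = 38 mm). The face looks to jig -y; the block spans x -95 to 0, y 80 to 102 mm. Axes as the jig's.
- drill_plate (a point): Middle of the top of the steel drill plate with two guide bushes that reaches from the fence over the board near the end stop: 72 mm (x) by 36 mm (y), 6 mm thick, at jig x -14, y 50, top 53 mm above the bench (bushes 60); the board slides under it with 6 mm to spare. Axes as the jig's.
- board: The plain pale board to re-seat: 60 (own x) by 160 (own y) by 22 mm thick, about 160 g, loose on the jig's base under the clamp's foot. Origin: centre of its underside; axes like the jig's. It starts 6 to 16 mm off the fence, 12 to 40 mm off the end stop, up to 0.06 rad askew. Its long side away from the clamp and its end away from the end stop are free to push, with 30 mm of base or more beyond.
- grip (a point): Point on the axis of the clamp's handle grip (vinyl-dipped rod 19 mm thick, 100 mm long), 27 mm below its top. Locked: handle upright, grip at jig x 67, z 185 mm. Fully open: handle laid back 80 degrees away from the board, x 175, z 70. Dead centre is at about x 83: the clamp is locked only between there and its stop at x 67. Axes are the jig's when locked, and turn with the handle.
- swing_centre (a point): Fixed point of the jig (x 43, y 0, z 51 mm) about which the grip swings: it keeps 134 mm (within 2 mm) from it, in the jig's x-z plane, all the way from locked (80 degrees above jig +x) to fully open (8 degrees above jig +x); near 53 degrees (grip x 125) the foot meets the board. Axes as the jig's.
- clamp_arm (a joint): Angle of the clamp's arm, rad: about 0.08 locked down on the board, 1.45 fully open (stop; the arm stands up). The handle drives it through a linkage: 2 to 4 N at the grip swing it, up to about 10 N press it over centre, and it stays fully open when let go. Locked, the arm runs 70 to 85 mm above the bench from its pivot at jig x 63 to its spindle at x -32; open, its top is about 185 mm up.
- foot: The clamp's foot: black rubber cap 19 mm across, 14 mm high, on the spindle's lower end, sprung 1 mm. Origin: centre of its lower face. Locked, it presses on the board with about 17 N at jig x -32, y 0.
- drilled_board: Bystander: a finished board like the other, 60 x 160 x 22 mm, with two holes, lying flat on the bench. Origin: centre of its underside.
- drill: Bystander: cordless drill standing on its battery, 200 mm high and about 210 mm long. Origin: centre of its underside.
- hammer: Bystander: hammer lying on the bench, 260 mm long. Origin under its middle.
- screw_jar: Bystander: closed jar, 68 mm across, 85 mm high. Origin: centre of its underside.

How it is judged:
By the outcome, as a careful person would: the job done as asked, in the order asked, and still so for the second after the job is handed in, with the robot touching nothing.
It also fails if it takes over 72 s, if anything falls off the work surface, if the arm or the gripper's body presses on something with over 40 N, if the wrist force passes 120 N, or if a joint passes its speed limit or range.

ROBOT

A 6-joint arm with a two-finger parallel gripper is mounted at the origin on the work surface. World frame = base frame: x ahead of the robot, y to its left, z up, the work surface at z = 0. Lengths are in m, angles in rad, forces in N, time in s.
With the tool pointing down it reaches from about 0.325 to 0.9 m from the base axis. Payload 6.1 kg.
Tool frame: the origin (TCP) lies at the centre of the arm's flange, where the gripper is bolted on; the fingertips stand 182 mm ahead of it and the grasp point (between the pads) lies 164 mm ahead of it; z points along the fingers, y is the line along which they close (so a half turn about z gives the same grasp; the last joint's range is limited). The gripper opens to 87 mm and grips with 3 to 60 N. Pads are 19 mm wide; open, the fingers measure 117 mm over their backs; the gripper's body (75 mm by 190 mm) begins 51 mm behind the grasp point.
Start: joints at [-1.267, 0.22, 1.526, -0, 1.395, -0.126], TCP at [0.26, -0.568, 0.405] pointing down, gripper open.
Joint ranges: [-2.98, 2.98], [-0.91, 2.08], [0.09, 2.57], [-1.24, 4.39], [0.2, 2.65], [-2.68, 2.68]. Speed limits (rad/s): [2.57, 2.57, 3.01, 3.14, 3.14, 3.14].

INTERFACE

Orientations are given as a unit quaternion [w, x, y, z].
In Python, from bench import bot gives the robot as it stands.
- The arm moves only by the tool arm_command, never from a script. Its argument "targets" is a list that holds one entry, the list of rows, each a list of 7 numbers: the shift along the tool's x, y, z in mm, then the turn, a rotation vector about the tool's x, y, z in degrees, then the finger opening in mm, from 0 to 87. In form: [[[x, y, z, ax, ay, az, hand], ...]]. A call has 1 to 8 rows; each row is the pose to reach, as a shift and turn from the pose commanded when the call began, along the tool's axes at that moment; what a row does not reach only later rows make up. A row lasts 1/8 s, in which the tool goes at most 62.5 mm and 10.7 degrees, less where a joint would pass 70% of its speed; a pose out of reach is approached as far as the arm can. A call with a gripper value outside its range is refused whole. The fingers move at their own pace and stop on an object; the grip force is fixed at half the most. Time passes only in rows, so rows that repeat a pose let the fingers close. It gives the time, the measured TCP pose, the force, the opening and the grip force at its end, in the units of the state.
- bot.get_state(): the state, without advancing time (a new reading comes with each control period).
- bot.grab_frame(name): name is "scene" or "top" or "wrist"; returns the picture (420x560x3 uint8, red, green, blue); there is no depth.
- bot.get_calibration(name): a dict with "mtx" (3x3 intrinsics, pixels), "dist_coeffs" ([k1, k2, p1, p2, k3] as OpenCV has them; the pictures are not rectified), "T" (4x4, takes a point from camera to world coordinates). Camera axes: x right, y down, z forward; pixel columns grow to the right and rows downward; lengths in m; the calibration is good to about 2 mm. A picture is of the moment at which its call begins: read the wrist's pose just before it. get_calibration takes no time and is no camera call; for the wrist camera it gives the pose at the moment of the call.
- bot.finish_job(): hands the job in; it is judged then, once.
The state is a dict: "clock": time; "joints": joint angles; "joint_velocities": joint speeds; "joint_torque": joint torques, N m; "tcp_pos": TCP position; "ee_rot": TCP orientation; "contact_force": force on the tool from outside, world axes, zero at the start; "ft_torque": the same for the moment, N m; "finger_gap": finger opening in m; "grip_force": force on a finger pad.
Only numpy, scipy, OpenCV 4.12 (cv2) and the standard library are available. Lean on these libraries where they do the work, as an engineer would, in place of code of your own. Each camera call takes 0.05 s, during which the arm holds its last target. There are 200 camera calls.

## Working session

There is one attempt and no reset: what is moved stays moved. The work goes in short steps, Python scripts to look and compute and a tool call to move; the robot and the scene stay as the last step left them, time stands still between calls to the robot, and variables do not carry over. Pictures are saved under pics/ and viewed, at most 10 in all, crops included, and the job is handed in when it is done.

Besides the shell and the picture viewer there is one more tool, called after "Request:" as name(argument=value, ...), one argument or row to a line, values as JSON. arm_command: Moves the arm, as the interface text tells. Its arguments: {"type":"object","properties":{"targets":{"type":"array","items":{"type":"array","items":{"type":"array","items":{"type":"number"}}}}},"required":["targets"]}

```bash
mkdir -p pics; python3 - <<'E'
from bench import bot
import cv2,numpy as np
for n in("scene","top"):
    im=bot.grab_frame(n); cv2.imwrite(f"pics/{n}0.png",cv2.resize(im[:,:,::-1],None,fx=1.42,fy=1.42,interpolation=cv2.INTER_CUBIC))
    c=bot.get_calibration(n); print(n,np.round(c["mtx"],1).tolist(),c["dist_coeffs"],np.round(c["T"],4).tolist())
s=bot.get_state();print(s)
E
```

```text
scene [[405.2, 0.0, 279.7], [0.0, 405.2, 211.4], [0.0, 0.0, 1.0]] [-0.01571651  0.          0.          0.          0.        ] [[-0.4794, 0.7444, -0.4649, 1.1447], [0.8776, 0.4038, -0.2583, 0.3582], [-0.0045, -0.5318, -0.8468, 1.2735], [0.0, 0.0, 0.0, 1.0]]
top [[440.8, 0.0, 274.3], [0.0, 440.8, 205.5], [0.0, 0.0, 1.0]] [-0.139082  0.        0.        0.        0.      ] [[0.0181, -0.9937, 0.1105, 0.3595], [-0.9998, -0.0171, 0.0101, -0.0131], [-0.0082, -0.1107, -0.9938, 1.5789], [0.0, 0.0, 0.0, 1.0]]
{'clock': 0.1, 'joints': array([-1.26711595e+00,  2.21131560e-01,  1.52747315e+00, -1.77159529e-06,
        1.39468313e+00, -1.26090046e-01]), 'joint_velocities': array([-0.00023499,  0.00045518, -0.00200961, -0.00160198, -0.00060089,
       -0.00040611]), 'joint_torque': array([ 6.02998480e-04, -4.95945454e+01, -3.88519192e+01,  7.02110678e-02,
        5.15856931e-02, -3.42964620e-05]), 'tcp_pos': array([ 0.2603453 , -0.56793774,  0.40376857]), 'ee_rot': array([-8.44178341e-04,  9.77000493e-01,  2.13235358e-01, -7.60319989e-05]), 'contact_force': array([ 0.65612508, -0.15221445,  0.44340825]), 'ft_torque': array([ 0.01623607,  0.0160268 , -0.02161826]), 'grip_force': 0.0, 'finger_gap': 0.0870824052927257}
```

View pics/top0.png

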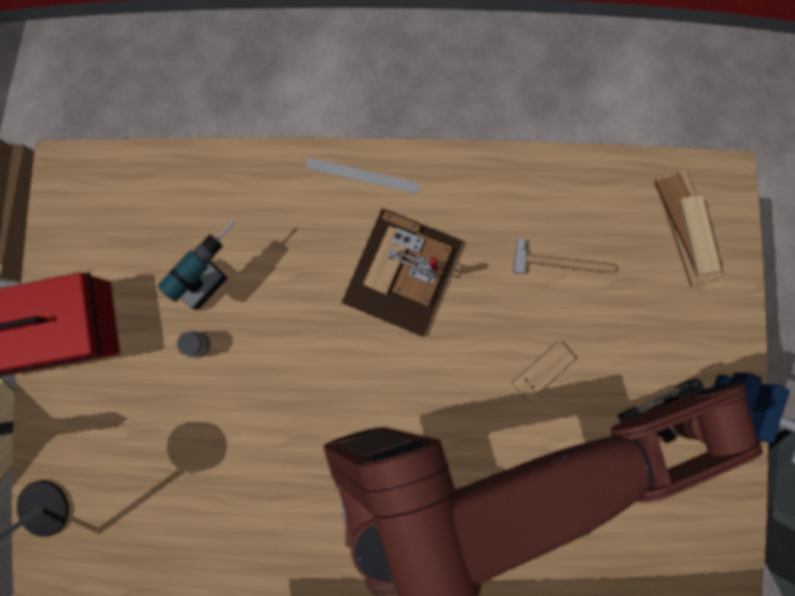

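View pics/scene0.png

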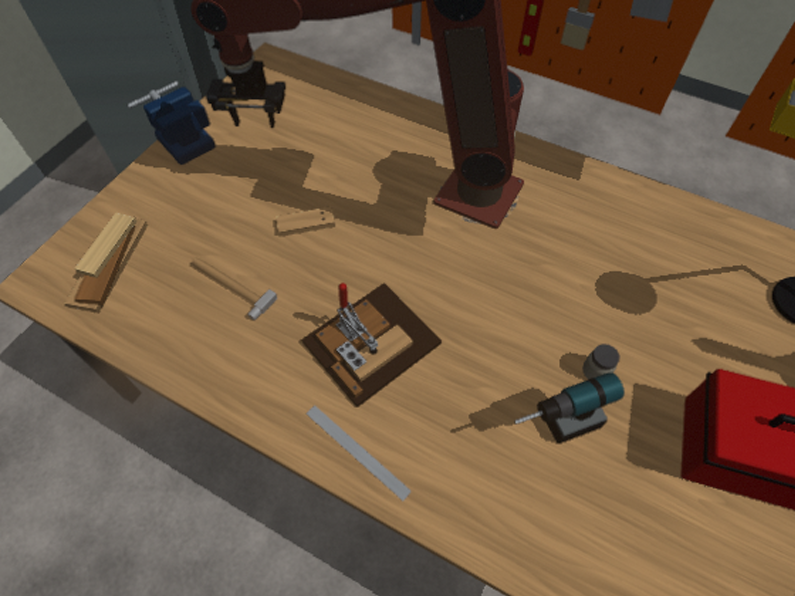

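The top view shows the jig at (405, 270) with its end stop towards the upper left. The red grip is at about (433, 262), with the hammer to its right. In the scene view the jig is at (370, 345). I'll enlarge both.

```bash
cat > h.py <<'E'
from bench import bot
import cv2,numpy as np
def proj(n,P):
    c=bot.get_calibration(n);T=np.linalg.inv(c["T"])
    p,_=cv2.projectPoints(np.asarray(P,float).reshape(-1,3),cv2.Rodrigues(T[:3,:3])[0],T[:3,3],c["mtx"],np.array(c["dist_coeffs"]));return p[:,0]
def ray(n,uv,z,c=None):
    c=c or bot.get_calibration(n);T=c["T"]
    q=cv2.undistortPoints(np.asarray(uv,float).reshape(-1,1,2),c["mtx"],np.array(c["dist_coeffs"]))[:,0]
    d=np.c_[q,np.ones(len(q))]@T[:3,:3].T; o=T[:3,3]
    return o+d*((np.asarray(z)-o[2])/d[:,2])[:,None]
def crop(n,x0,y0,w,h,f,out):
    im=bot.grab_frame(n)[y0:y0+h,x0:x0+w,::-1]
    im=cv2.resize(im,None,fx=f,fy=f,interpolation=cv2.INTER_CUBIC)
    for i in range(0,w,10): cv2.line(im,(i*f,0),(i*f,10 if i%50 else 20),(0,255,255),1)
    for i in range(0,h,10): cv2.line(im,(0,i*f),(10 if i%50 else 20,i*f),(0,255,255),1)
    cv2.imwrite(out,im)
E
python3 - <<'E'
from h import *
crop("top",235,140,100,100,6,"pics/t1.png")
crop("scene",205,190,115,100,6,"pics/s1.png")
E
```

```text
(no output)
```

View pics/t1.png

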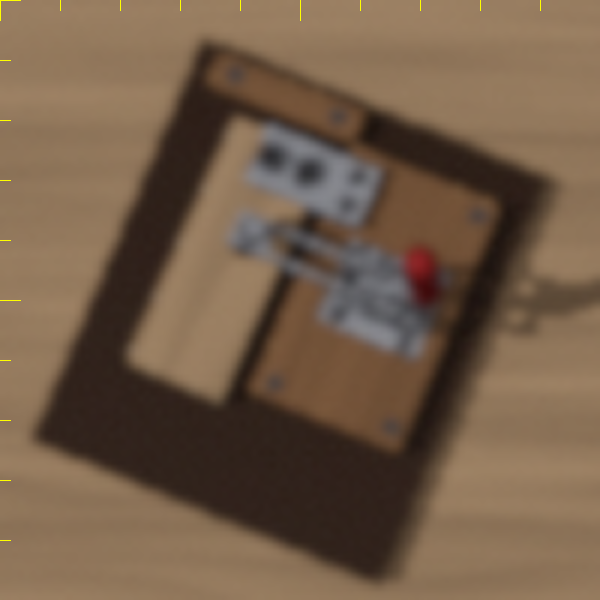

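View pics/s1.png

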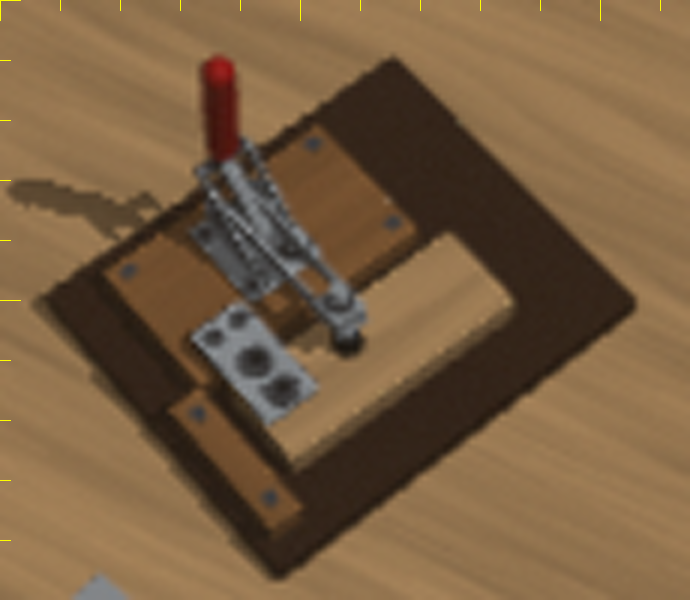

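The top crop shows the base corners at (205,42), (555,185), (385,582) and (37,437). The board's free end is at (127,358)-(222,405). In the scene crop the upright red grip has its top at (219,65), and the foot is on the board at (347,345). Next I fit the jig and board poses from these points.

```bash
cat >> h.py <<'E'
def JT(p,P):
    P=np.atleast_2d(np.asarray(P,float))/1000;c,s=np.cos(p[2]),np.sin(p[2])
    return np.c_[p[0]+c*P[:,0]-s*P[:,1],p[1]+s*P[:,0]+c*P[:,1],P[:,2]]
E
python3 - <<'E'
from h import *
from scipy.optimize import least_squares
J=[("top",-110,110,18,205,42),("top",115,110,18,555,185),("top",115,-155,18,385,582),("top",-110,-155,18,37,437),
("top",95,80,38,502,203),("top",95,-80,38,402,452),("top",0,-80,38,247,385),("top",-95,80,38,205,85),("top",0,102,38,372,112),
("scene",115,110,18,40,302),("scene",-110,-155,18,635,300),("scene",115,-155,18,393,58),("scene",95,80,38,105,272),("scene",95,-80,38,318,122),("scene",0,-80,38,418,230),("scene",-95,80,38,302,507),("scene",-95,102,38,270,530)]
B=[("top",-30,80,22,235,115),("top",-30,-80,22,127,358),("top",30,-80,22,222,405),("scene",-30,-80,22,515,300),("scene",30,-80,22,450,235),("scene",-30,80,22,295,460)]
def fit(L,dz,p0):
    def r(p):
        o=[]
        for n,off in(("top",(235,140)),("scene",(205,190))):
            l=[q for q in L if q[0]==n]; P=np.array([[q[1],q[2],q[3]+dz] for q in l]); uv=np.array([q[4:] for q in l])/6+off-0.42
            o.append(proj(n,JT(p,P))-uv)
        return np.vstack(o).ravel()
    s=least_squares(r,p0,loss='soft_l1'); print(np.round(s.x,4)); print(np.round(r(s.x).reshape(-1,2),1).tolist()); return s.x
c=ray("top",[[235+50,140+50]],[.02])[0]
j=min((fit(J,0,[c[0],c[1],a]) for a in(-2,)),key=lambda v:0)
b=fit(B,18,j)
R=np.array([[np.cos(j[2]),np.sin(j[2])],[-np.sin(j[2]),np.cos(j[2])]])
print("board in jig",R@(b[:2]-j[:2])*1000,b[2]-j[2])
for n,P in dict(grip=[67,0,185],open=[175,0,70],sc=[43,0,51]).items(): print(n,JT(j,P))
np.save("jig.npy",j)
print("grip px",proj("top",JT(j,[67,0,210])),(235+420/6,140+258/6),proj("scene",JT(j,[67,0,212])),(205+219/6,190+60/6))
E
```

```text
[ 0.6089 -0.0338 -1.9482]
[[-0.3, -1.1], [-1.0, -1.5], [-0.6, 0.4], [-1.0, 0.2], [0.1, -0.0], [-0.3, -0.1], [0.5, 0.7], [0.2, -0.5], [-0.7, -0.6], [0.3, -1.4], [0.1, -0.3], [0.0, -0.8], [-1.0, -0.1], [-0.3, -0.0], [-0.3, -0.5], [-0.3, -0.3], [-0.3, -0.1]]
[ 0.6128  0.0109 -1.9618]
[[-0.2, -0.0], [-0.2, 0.4], [-0.5, -0.7], [-0.0, -0.1], [-0.1, -1.0], [-0.5, 0.1]]
board in jig [-42.99947626 -12.86610943] -0.013561243172167892
grip [[ 0.5842245  -0.09608202  0.185     ]]
open [[ 0.54442436 -0.19648097  0.07      ]]
sc [[ 0.59306897 -0.07377115  0.051     ]]
grip px [[305.5402038  183.10905616]] (305.0, 183.0) [[239.97432817 199.89845551]] (241.5, 200.0)
```

```bash
cat >> h.py <<'E'
from scipy.spatial.transform import Rotation as R_
def Rw(tilt=0,yaw=0):
    """tool orientation: tool x=-jig x, y=jig y, z down; tilt about own y (z towards -jig x), yaw about tool z first (deg)"""
    a=np.load("jig.npy")[2]; xj=np.array([np.cos(a),np.sin(a),0]); yj=np.array([-np.sin(a),np.cos(a),0])
    return R_.from_matrix(np.c_[-xj,yj,[0,0,-1]])*R_.from_euler("z",yaw,degrees=True)*R_.from_euler("y",tilt,degrees=True)
def rows(wps,base=None):
    """wps: (jig x,y,z mm of point, tilt, yaw, dist tcp->point mm). prints rows relative to current (or base=(pos,R))"""
    s=bot.get_state(); p0=s["tcp_pos"]; q=s["ee_rot"]; R0=R_.from_quat([*q[1:],q[0]])
    if base: p0,R0=base
    for x,y,z,t,yw,d in wps:
        R=Rw(t,yw); p=JT(np.load("jig.npy"),[x,y,z])[0]-R.as_matrix()[:,2]*d/1000
        print(np.round(R0.inv().apply(p-p0)*1000,1).tolist(),np.round((R0.inv()*R).as_rotvec(degrees=True),1).tolist())
def injig():
    s=bot.get_state(); j=np.load("jig.npy"); q=s["ee_rot"]; R=R_.from_quat([*q[1:],q[0]])
    a=R_.from_euler("z",-j[2])
    for d in(164,182):
        g=s["tcp_pos"]+R.as_matrix()[:,2]*d/1000
        print(d,np.round(a.apply(g-[j[0],j[1],0])*1000,1))
    print("t",s["clock"],"F jig",np.round(a.apply(s["contact_force"]),1),"gap",s["finger_gap"],"grip",s["grip_force"],"rot err vs level",np.round((Rw().inv()*R).as_rotvec(degrees=True),1),"j",np.round(s["joints"],2))
E
python3 -c "
from h import *
rows([(67,0,275,0,0,164),(67,0,185,0,0,164)])"
```

```text
[491.0, -294.1, -34.5] [-0.1, -0.0, -43.8]
[491.0, -294.0, 55.5] [-0.1, -0.0, -43.8]
```

Request:
arm_command(
  targets=[
    [[50,-30,-35,0,0,-8,87],[110,-66,-35,0,0,-16,87],[165,-99,-35,0,0,-24,87],[220,-132,-35,0,0,-32,87],[275,-165,-35,0,0,-40,87],[330,-198,-35,0,0,-43.8,87],[385,-231,-35,0,0,-43.8,87],[440,-264,-35,0,0,-43.8,87]],
  ],
)

```text
clock: 1.2
tcp_pos: [0.5387, -0.1611, 0.4398]
ee_rot: [0.0, 0.827, 0.562, 0.0]
contact_force: [0.9, -0.5, 0.9]
finger_gap: 0.0869
grip_force: 0.0
```

```bash
python3 -c "
from h import *
injig();rows([(67,0,275,0,0,164)])
im=bot.grab_frame('wrist');cv2.imwrite('pics/w1.png',cv2.resize(im[:,:,::-1],None,fx=1.42,fy=1.42))
print(proj('wrist',JT(np.load('jig.npy'),[[67,0,212],[95,80,38],[95,-80,38],[0,-80,38]]))*1.42)"
```

```text
164 [144.3 -18.3 275.8]
182 [144.3 -18.3 257.8]
t 1.2 F jig [0.1 1.  0.9] gap 0.0868879789650116 grip 0.0 rot err vs level [-0. -0. -0.] j [-0.43  0.05  1.65 -0.    1.44 -0.05]
[77.2, 18.4, 0.8] [0.0, 0.0, 0.0]
[[450.23687966 169.63461905]
 [537.94360995 205.17567167]
 [318.12479104 203.96169952]
 [312.93997258  62.57785849]]
```

View pics/w1.png

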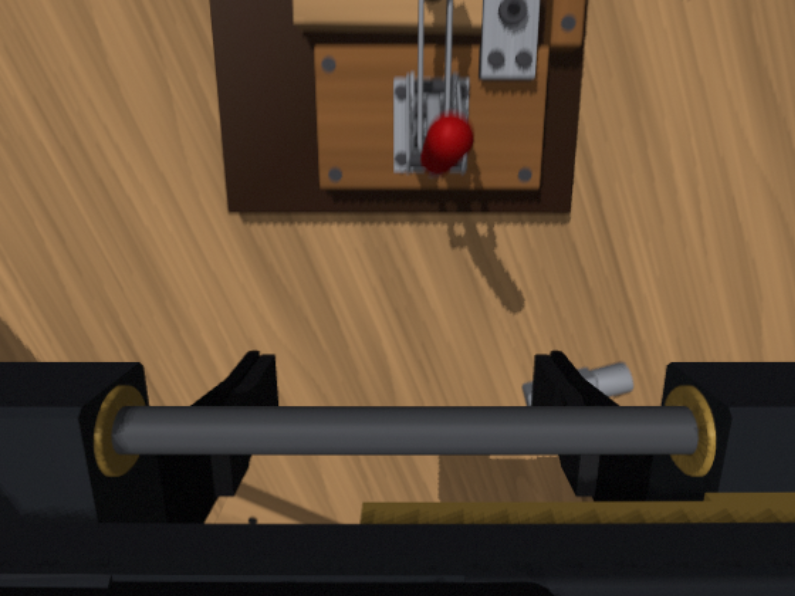

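The wrist picture was taken while the arm was still moving. The fence corners are at (540,188), (319,189) and (315,45), and the grip top is at (453,135). I'll use the pose from that instant to check the jig fit.

```bash
python3 -c "
from h import *
j=np.load('jig.npy')
s=bot.get_state();q=s['ee_rot'];T=np.eye(4);T[:3,:3]=R_.from_quat([*q[1:],q[0]]).as_matrix();T[:3,3]=s['tcp_pos']
injig()
c=bot.get_calibration('wrist');X=np.linalg.inv(T)@c['T']
T2=np.eye(4);T2[:3,:3]=Rw().as_matrix();T2[:3,3]=[.5387,-.1611,.4398]
c=dict(c);c['T']=T2@X
P=ray('wrist',np.array([[540,188],[319,189],[315,45],[327,64],[335,174],[524,174]])/1.42,[.038]*6,c)
G=ray('wrist',np.array([[453,135]])/1.42,[.212],c)
a=R_.from_euler('z',-j[2])
print(np.round(a.apply(np.r_[P,G]-[j[0],j[1],0])*1000,1))
rows([(67,0,275,0,0,164)])
"
```

```text
164 [136.9 -17.8 275.7]
182 [136.8 -17.7 257.7]
t 1.25 F jig [-4.  -2.8 -0.1] gap 0.08716909019611858 grip 0.0 rot err vs level [-0.1  0.3 -0.3] j [-0.42  0.05  1.65  0.01  1.44 -0.05]
[[ 91.9  80.   38. ]
 [ 92.6 -79.5  38. ]
 [ -2.6 -78.1  38. ]
 [  9.3 -70.5  38. ]
 [ 82.1 -67.6  38. ]
 [ 82.1  67.8  38. ]
 [ 61.9   0.5 212. ]]
[70.7, 18.3, 1.1] [0.1, -0.3, 0.3]
```

Request:
arm_command(
  targets=[
    [[0,14,0,0,0,0,87],[0,14,0,0,0,0,87],[0,14,0,0,0,0,87]],
  ],
)

```text
clock: 1.62
tcp_pos: [0.5504, -0.1696, 0.4395]
ee_rot: [-0.0, 0.828, 0.561, -0.0]
contact_force: [-0.9, 1.2, 0.3]
finger_gap: 0.0869
grip_force: 0.0
```

```bash
python3 -c "
from h import *
c=bot.get_calibration('wrist');injig();im=bot.grab_frame('wrist')
p=proj('wrist',JT(np.load('jig.npy'),[[67,0,212],[95,80,38],[95,-80,38],[0,-80,38]]));print(p)
x0,y0=200,20;f=3
o=cv2.resize(im[y0:y0+180,x0:x0+250,::-1],None,fx=f,fy=f,interpolation=cv2.INTER_CUBIC)
for u,v in p: cv2.drawMarker(o,(int((u-x0+.5)*f),int((v-y0+.5)*f)),(0,255,255),0,12,1)
cv2.imwrite('pics/w2.png',o)"
```

```text
164 [147.8  -4.5 275.5]
182 [147.8  -4.5 257.5]
t 1.625 F jig [-0.8 -1.3  0.3] gap 0.08685623281200767 grip 0.0 rot err vs level [ 0.  -0.   0.1] j [-0.44  0.08  1.62 -0.    1.44 -0.06]
[[292.5648796   97.93714368]
 [367.01176805 131.80106913]
 [210.64039979 132.02669982]
 [205.24611461  30.62510165]]
```

View pics/w2.png

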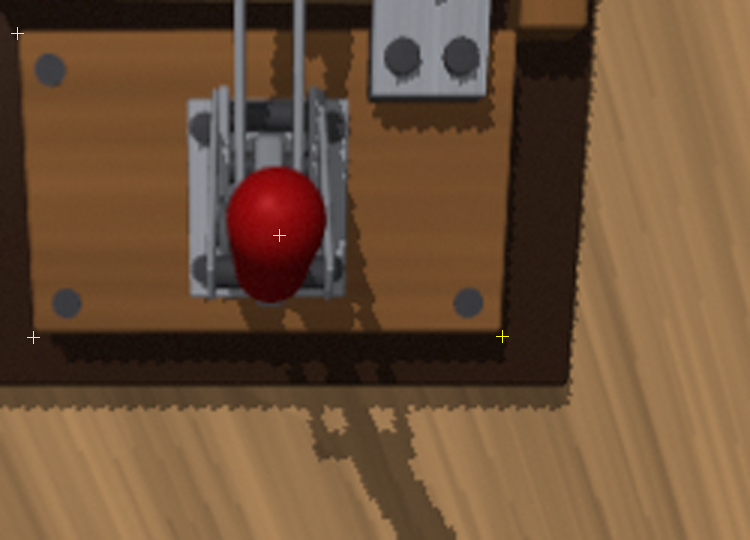

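The yellow crosses show the fit good to about 1.5 mm: the real jig is about 1.5 mm further towards its -x. The grip dome is at crop (276,215), close to the prediction.

```bash
python3 -c "
from h import *
j=np.load('jig.npy');j[:2]-=.0015*np.array([np.cos(j[2]),np.sin(j[2])]);np.save('jig.npy',j)
injig();rows([(65.5,0,275,0,0,164),(65.5,0,185,0,0,164)])
print('arc')
b=JT(j,[65.5,0,185])[0]+[0,0,.164]
th=np.radians([80,75,70,65,60,55,50,45,40,35,30,25,20,15,10,7]) 
rows([(43+134*np.cos(t),0,51+134*np.sin(t),(80-np.degrees(t))*.55,0,164) for t in th],base=(b,Rw()))
"
```

```text
164 [149.3  -4.5 275.5]
182 [149.3  -4.5 257.5]
t 1.675 F jig [-0.1  0.4 -0.3] gap 0.08696002667891745 grip 0.0 rot err vs level [ 0.  -0.   0.1] j [-0.44  0.08  1.62 -0.    1.44 -0.06]
[83.8, 4.3, 0.5] [-0.0, 0.0, -0.1]
[83.8, 4.4, 90.5] [-0.0, 0.0, -0.1]
arc
[-0.8, 0.0, 2.0] [0.0, 0.0, 0.0]
[-20.1, 0.0, 4.8] [0.0, 2.8, 0.0]
[-39.0, -0.0, 8.8] [0.0, 5.5, 0.0]
[-57.7, 0.0, 14.3] [-0.0, 8.2, 0.0]
[-75.8, 0.0, 21.0] [0.0, 11.0, -0.0]
[-93.3, -0.0, 28.9] [0.0, 13.8, 0.0]
[-110.2, 0.0, 38.1] [0.0, 16.5, 0.0]
[-126.3, 0.0, 48.4] [0.0, 19.3, 0.0]
[-141.6, 0.0, 59.8] [0.0, 22.0, 0.0]
[-155.9, 0.0, 72.2] [0.0, 24.8, -0.0]
[-169.3, 0.0, 85.5] [-0.0, 27.5, 0.0]
[-181.6, -0.0, 99.7] [-0.0, 30.2, 0.0]
[-192.7, 0.0, 114.6] [0.0, 33.0, 0.0]
[-202.8, 0.0, 130.2] [-0.0, 35.8, -0.0]
[-211.6, -0.0, 146.4] [0.0, 38.5, -0.0]
[-216.2, 0.0, 156.3] [-0.0, 40.2, -0.0]
```

Request:
arm_command(
  targets=[
    [[50,4,0,0,0,0,87],[84,4,0,0,0,0,87],[84,4,0,0,0,0,87],[84,4,45,0,0,0,87],[84,4,90,0,0,0,87],[84,4,90,0,0,0,87],[84,4,90,0,0,0,10],[84,4,90,0,0,0,10]],
  ],
)

```text
clock: 2.68
tcp_pos: [0.5863, -0.0922, 0.3526]
ee_rot: [0.002, 0.827, 0.562, 0.001]
contact_force: [0.1, 0.1, -0.5]
finger_gap: 0.0745
grip_force: 0.0
```

Request:
arm_command(
  targets=[
    [[0,0,0,0,0,0,10],[0,0,0,0,0,0,10],[0,0,0,0,0,0,10],[0,0,0,0,0,0,10]],
  ],
)

```text
clock: 3.18
tcp_pos: [0.5856, -0.0915, 0.3497]
ee_rot: [-0.0, 0.827, 0.562, -0.0]
contact_force: [0.4, -0.4, -0.4]
finger_gap: 0.0354
grip_force: 0.0
```

```bash
python3 -c "
from h import *
injig()"
```

```text
164 [ 63.7  -0.5 185.7]
182 [ 63.7  -0.5 167.7]
t 3.175 F jig [ 0.2  0.6 -0.4] gap 0.03538926882992103 grip 0.0 rot err vs level [ 0.  -0.  -0.1] j [-0.29  0.19  1.67 -0.    1.28  0.09]
```

Request:
arm_command(
  targets=[
    [[-2,0,0,0,0,0,10],[-2,0,0,0,0,0,10],[-2,0,0,0,0,0,10],[-2,0,0,0,0,0,10]],
  ],
)

```text
clock: 3.68
tcp_pos: [0.5847, -0.0935, 0.3496]
ee_rot: [-0.0, 0.827, 0.562, -0.0]
contact_force: [-0.7, -1.8, -0.6]
finger_gap: 0.0183
grip_force: 30.0
```

Request:
arm_command(
  targets=[
    [[-10,0,1,0,1.4,0,10],[-19,0,3,0,2.8,0,10],[-29,0,5,0,4.2,0,10],[-38,0,7,0,5.5,0,10],[-48,0,10,0,6.9,0,10],[-57,0,12.5,0,8.2,0,10]],
  ],
)

```text
clock: 4.42
tcp_pos: [0.5635, -0.1471, 0.3364]
ee_rot: [-0.041, 0.825, 0.561, 0.06]
contact_force: [3.7, 2.4, -7.3]
finger_gap: 0.0181
grip_force: 30.0
```

```bash
python3 -c "
from h import *
injig()
j=np.load('jig.npy')
th=np.radians([65,60,55,50,45,40,35,30,25,20,15,10,7]) 
t=th[0];f=lambda t:(43+134*np.cos(t),0,51+134*np.sin(t),8.2+(65-np.degrees(t))*.55,0,164)
R=Rw(8.2);b=JT(j,f(t)[:3])[0]-R.as_matrix()[:,2]*.164
rows([f(t) for t in th],base=(b,R))
"
```

```text
164 [ 99.9  -0.5 174.2]
182 [ 97.3  -0.6 156.4]
t 4.425 F jig [-3.6  2.6 -7.3] gap 0.01812649429580676 grip 29.986046455451287 rot err vs level [ 0.   8.3 -0. ] j [-0.43  0.17  1.72  0.15  1.26 -0.1 ]
[0.0, 0.0, 0.0] [0.0, 0.0, 0.0]
[-18.9, -0.0, 4.1] [0.0, 2.8, 0.0]
[-37.4, -0.0, 9.4] [0.0, 5.5, 0.0]
[-55.4, 0.0, 16.1] [0.0, 8.2, 0.0]
[-72.8, 0.0, 24.0] [0.0, 11.0, 0.0]
[-89.6, 0.0, 33.1] [0.0, 13.8, 0.0]
[-105.5, 0.0, 43.3] [0.0, 16.5, 0.0]
[-120.6, 0.0, 54.6] [-0.0, 19.2, 0.0]
[-134.8, -0.0, 66.8] [-0.0, 22.0, 0.0]
[-148.0, 0.0, 80.0] [-0.0, 24.8, 0.0]
[-160.2, 0.0, 94.0] [0.0, 27.5, 0.0]
[-171.2, -0.0, 108.8] [0.0, 30.2, 0.0]
[-177.2, 0.0, 117.9] [0.0, 31.9, -0.0]
```

Request:
arm_command(
  targets=[
    [[-19,0,4,0,2.8,0,10],[-37,0,9.5,0,5.5,0,10],[-55,0,16,0,8.2,0,10],[-73,0,24,0,11,0,10],[-90,0,33,0,13.8,0,10],[-105,0,43,0,16.5,0,10],[-120,0,54.5,0,19.2,0,10],[-135,0,67,0,22,0,10]],
  ],
)

```text
clock: 5.42
tcp_pos: [0.5177, -0.2628, 0.2524]
ee_rot: [-0.147, 0.798, 0.543, 0.216]
contact_force: [-2.7, 2.4, 4.4]
finger_gap: 0.018
grip_force: 30.0
```

```bash
python3 -c "
from h import *
injig()
j=np.load('jig.npy')
th=np.radians([25,20,15,10,8,6]) 
t=th[0];f=lambda t:(43+134*np.cos(t),0,51+134*np.sin(t),30.2+(25-np.degrees(t))*.55,0,164)
R=Rw(30.2);b=JT(j,f(t)[:3])[0]-R.as_matrix()[:,2]*.164
rows([f(t) for t in th],base=(b,R))
"
```

```text
164 [165.2  -0.4 110.9]
182 [156.1  -0.4  95.3]
t 5.425 F jig [-1.2 -3.4  4.4] gap 0.01796222779905527 grip 30.00121279153973 rot err vs level [-0.  30.3 -0.1] j [-0.74  0.33  1.74  0.51  1.31 -0.56]
[0.0, 0.0, 0.0] [0.0, 0.0, 0.0]
[-17.2, 0.0, 7.3] [0.0, 2.8, -0.0]
[-33.7, 0.0, 15.7] [0.0, 5.5, 0.0]
[-49.4, -0.0, 25.2] [0.0, 8.3, -0.0]
[-55.5, 0.0, 29.3] [0.0, 9.4, 0.0]
[-61.4, 0.0, 33.6] [0.0, 10.5, -0.0]
```

Request:
arm_command(
  targets=[
    [[-17,0,7,0,2.8,0,10],[-33.5,0,15.5,0,5.5,0,10],[-49,0,25,0,8.3,0,10],[-55.5,0,29,0,9.4,0,10],[-60,0,32.5,0,10,0,10],[-60,0,32.5,0,10,0,10]],
  ],
)

```text
clock: 6.18
tcp_pos: [0.505, -0.2954, 0.1946]
ee_rot: [-0.193, 0.776, 0.528, 0.284]
contact_force: [-6.7, -0.9, 8.6]
finger_gap: 0.0182
grip_force: 30.0
```

```bash
python3 -c "
from h import *
injig()"
```

```text
164 [177.   -0.4  69.3]
182 [165.4  -0.4  55.6]
t 6.175 F jig [ 3.3 -5.9  8.6] gap 0.018223117332368432 grip 29.99684094451368 rot err vs level [ 0.  40.2 -0.1] j [-0.83  0.48  1.71  0.64  1.36 -0.72]
```

The handle is at its open stop, with the grip at x 177, z 69. I'll release it and retreat.

Request:
arm_command(
  targets=[
    [[0,0,0,0,0,0,70],[0,0,0,0,0,0,70],[0,0,0,0,0,0,70],[0,0,0,0,0,0,70],[0,0,-25,0,0,0,70],[0,0,-80,0,0,0,70],[0,0,-140,0,-10,0,40],[0,0,-160,0,-20,0,0]],
  ],
)

```text
clock: 7.18
tcp_pos: [0.4669, -0.3939, 0.3194]
ee_rot: [-0.094, 0.815, 0.553, 0.143]
contact_force: [-0.1, 0.4, -0.6]
finger_gap: 0.0571
grip_force: 0.0
```

```bash
python3 -c "
from h import *
injig()
im=bot.grab_frame('scene')[190:290,195:320,::-1]; cv2.imwrite('pics/s3.png',cv2.resize(im,None,fx=6,fy=6,interpolation=cv2.INTER_CUBIC))
rows([(150,-13,235,0,0,182),(-100,-13,235,0,0,182)])"
```

```text
164 [333.3   1.6 165. ]
182 [327.2   1.7 148.1]
t 7.175 F jig [-0.3 -0.2 -0.6] gap 0.057109389353449454 grip 0.0 rot err vs level [-0.3 19.7  0.1] j [-0.91  0.31  1.6   0.3   1.41 -0.61]
[256.9, -13.7, -11.9] [0.5, -19.2, 0.0]
[493.0, -13.9, 70.3] [0.5, -19.2, 0.0]
```

View pics/s3.png

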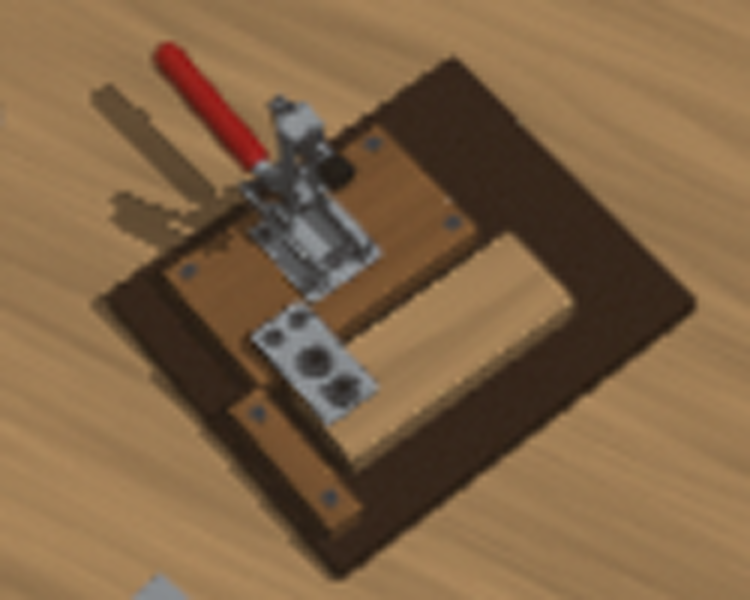

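The clamp is open: the handle is laid back at (165,50)-(260,165) and the arm is upright with its foot at (335,170). The board is still off its stops. Next I go over the arm to the board's free long side.

Request:
arm_command(
  targets=[
    [[52,-3,-3,0,-5,0,0],[104,-6,-5,0,-10,0,0],[156,-9,-7,0,-14,0,0],[208,-12,-10,0,-19.2,0,0],[257,-14,-12,0.4,-19.2,0,0],[314,-14,8,0.4,-19.2,0,0],[370,-14,27,0.4,-19.2,0,0],[425,-14,46.5,0.4,-19.2,0,0]],
  ],
)

```text
clock: 8.22
tcp_pos: [0.6068, 0.0027, 0.4177]
ee_rot: [-0.01, 0.826, 0.563, 0.005]
contact_force: [1.1, -1.0, -0.9]
finger_gap: 0.0004
grip_force: 0.0
```

Request:
arm_command(
  targets=[
    [[55,0,0,0,0,0,0],[73,0,0,0,0,0,0],[73,0,0,0,0,0,0]],
  ],
)

```text
clock: 8.6
tcp_pos: [0.6333, 0.0691, 0.4188]
ee_rot: [-0.009, 0.826, 0.564, 0.004]
contact_force: [-0.0, 0.6, 0.2]
finger_gap: 0.0001
grip_force: 0.0
```

```bash
python3 -c "
from h import *
injig()
rows([(-98,-13,60,0,0,182),(-98,-13,26,0,0,182)])"
```

```text
164 [-106.   -16.8  254.8]
182 [-106.3  -17.   236.8]
t 8.6 F jig [-0.6 -0.2  0.2] gap 5.617743214835066e-05 grip 0.0 rot err vs level [ 0.6  1.  -0.3] j [-0.02  0.24  1.48  0.02  1.43  0.35]
[-8.3, 3.9, 176.6] [-0.6, -1.0, 0.3]
[-8.8, 4.2, 210.6] [-0.6, -1.0, 0.3]
```

Request:
arm_command(
  targets=[
    [[-8,4,50,-0.6,-1,0.3,0],[-8,4,105,-0.6,-1,0.3,0],[-8,4,155,-0.6,-1,0.3,0],[-8,4,185,-0.6,-1,0.3,0],[-9,4,200,-0.6,-1,0.3,0],[-9,4,210,-0.6,-1,0.3,0],[-9,4,210,-0.6,-1,0.3,0]],
  ],
)

```text
clock: 9.48
tcp_pos: [0.6341, 0.0617, 0.2102]
ee_rot: [0.002, 0.828, 0.56, 0.001]
contact_force: [-1.3, 0.0, 0.5]
finger_gap: 0.0005
grip_force: 0.0
```

```bash
python3 -c "
from h import *
injig()"
```

```text
164 [-96.5 -11.1  46.2]
182 [-96.5 -11.1  28.2]
t 9.475 F jig [ 0.5 -1.2  0.5] gap 0.0005359391950924435 grip 0.0 rot err vs level [-0.2  0.   0.2] j [-0.03  0.45  1.63 -0.    1.06  0.36]
```

Request:
arm_command(
  targets=[
    [[-4,0,1,0,0,0,0],[-8,0,1,0,0,0,0],[-10,0,1,0,0,0,0],[-12,0,1,0,0,0,0],[-14,0,1,0,0,0,0],[-16,0,1,0,0,0,0],[-18,0,1,0,0,0,0],[-20,0,1,0,0,0,0]],
  ],
)

```text
clock: 10.48
tcp_pos: [0.6265, 0.0436, 0.2088]
ee_rot: [0.001, 0.828, 0.561, 0.001]
contact_force: [0.3, 2.3, -0.3]
finger_gap: 0.0004
grip_force: 0.6
```

Request:
arm_command(
  targets=[
    [[-1,0,0,0,0,0,0],[-2,0,0,0,0,0,0],[-3,0,0,0,0,0,0],[-4,0,0,0,0,0,0]],
  ],
)

```text
clock: 10.98
tcp_pos: [0.625, 0.0398, 0.2088]
ee_rot: [0.001, 0.828, 0.561, 0.001]
contact_force: [-0.2, 0.7, 0.1]
finger_gap: 0.0002
grip_force: 0.7
```

```bash
python3 -c "
from h import *
injig()"
```

```text
164 [-72.9 -11.6  44.8]
182 [-72.9 -11.5  26.8]
t 10.975 F jig [-0.6 -0.5  0.1] gap 0.0001624198695103465 grip 0.655644703656435 rot err vs level [-0.2  0.   0.2] j [-0.06  0.43  1.66 -0.    1.05  0.32]
```

Request:
arm_command(
  targets=[
    [[-1,0,0,0,0,0,0],[-2,0,0,0,0,0,0],[-3,0,0,0,0,0,0],[-4,0,0,0,0,0,0]],
  ],
)

```text
clock: 11.48
tcp_pos: [0.6237, 0.0366, 0.2089]
ee_rot: [0.001, 0.828, 0.56, 0.002]
contact_force: [1.8, 6.9, -0.9]
finger_gap: 0.0007
grip_force: 3.5
```

Request:
arm_command(
  targets=[
    [[-1,0,0,0,0,0,0],[-2,0,0,0,0,0,0],[-3,0,0,0,0,0,0]],
  ],
)

```text
clock: 11.85
tcp_pos: [0.6231, 0.0359, 0.2092]
ee_rot: [0.0, 0.828, 0.56, 0.004]
contact_force: [5.4, 15.9, -2.1]
finger_gap: 0.0004
grip_force: 8.4
```

```bash
python3 -c "
from h import *
injig()
rows([(-95,-40,60,0,0,182),(-95,-125,60,0,45,182),(-30,-125,60,0,90,182),(-30,-125,27,0,90,182)])"
```

```text
164 [-69.5 -11.7  45.2]
182 [-69.6 -11.6  27.2]
t 11.85 F jig [-16.8  -0.9  -2.1] gap 0.0003995502598721815 grip 8.376664370298386 rot err vs level [-0.3  0.3  0.2] j [-0.07  0.42  1.67  0.    1.05  0.31]
[26.6, -27.5, -32.7] [0.3, -0.3, -0.2]
[26.3, -112.5, -33.1] [0.1, -0.4, 44.8]
[-38.7, -112.2, -33.5] [-0.1, -0.5, 89.8]
[-38.9, -112.4, -0.5] [-0.1, -0.5, 89.8]
```

Request:
arm_command(
  targets=[
    [[18,0,0,0,0,0,0],[28,-12,-20,0,0,0,0],[28,-45,-33,0,0,10,0],[28,-80,-33,0,0,20,0],[28,-112,-33,0,0,30,0],[28,-112,-33,0,0,40,0],[5,-112,-33,0,0,50,0],[-15,-112,-33,0,0,60,0]],
  ],
)

```text
clock: 12.85
tcp_pos: [0.5125, 0.0609, 0.2415]
ee_rot: [0.001, 0.998, 0.069, 0.001]
contact_force: [0.5, 0.1, -0.1]
finger_gap: 0.0004
grip_force: 0.0
```

```bash
python3 -c "
from h import *
injig()
rows([(-30,-125,60,0,90,182),(-30,-125,27,0,90,182)])"
```

```text
164 [ -50.8 -123.9   77.5]
182 [ -50.8 -123.8   59.5]
t 12.85 F jig [-0.2  0.4 -0.1] gap 0.0003597752396009162 grip 0.0 rot err vs level [-0.2  0.1 60.5] j [-0.03  0.15  1.94 -0.    1.05  1.4 ]
[-10.8, 18.0, -0.5] [0.1, -0.2, 29.5]
[-10.9, 17.9, 32.5] [0.1, -0.2, 29.5]
```

Request:
arm_command(
  targets=[
    [[-8,10,0,0,0,10,0],[-12,18,0,0,0,20,0],[-12,18,0,0,0,29.5,0],[-12,18,15,0,0,29.5,0],[-12,18,32,0,0,29.5,0],[-12,18,32,0,0,29.5,0]],
  ],
)

```text
clock: 13.6
tcp_pos: [0.5022, 0.0417, 0.2068]
ee_rot: [0.001, 0.983, -0.184, -0.001]
contact_force: [0.7, -0.0, 0.2]
finger_gap: 0.0003
grip_force: 0.0
```

```bash
python3 -c "
from h import *
injig()"
```

```text
164 [ -29.1 -127.2   42.8]
182 [ -29.1 -127.3   24.8]
t 13.6 F jig [-0.2  0.6  0.2] gap 0.00033805034194264147 grip 0.0 rot err vs level [-0.  -0.1 89.6] j [-0.07  0.18  1.98 -0.    0.98  1.87]
```

Request:
arm_command(
  targets=[
    [[8,0,-1.5,0,0,0,0],[15,0,-1.5,0,0,0,0],[20,0,-1.5,0,0,0,0],[23,0,-1.5,0,0,0,0],[26,0,-1.5,0,0,0,0],[29,0,-1.5,0,0,0,0],[32,0,-1.5,0,0,0,0],[34,0,-1.5,0,0,0,0]],
  ],
)

```text
clock: 14.6
tcp_pos: [0.535, 0.0293, 0.2109]
ee_rot: [0.0, 0.983, -0.185, 0.001]
contact_force: [-6.3, 3.2, 5.6]
finger_gap: 0.0007
grip_force: 3.4
```

Request:
arm_command(
  targets=[
    [[1,0,0,0,0,0,0],[2,0,0,0,0,0,0],[3,0,0,0,0,0,0],[4,0,0,0,0,0,0]],
  ],
)

```text
clock: 15.1
tcp_pos: [0.5365, 0.0288, 0.2105]
ee_rot: [-0.0, 0.983, -0.185, -0.003]
contact_force: [-16.7, 6.0, 15.0]
finger_gap: 0.0006
grip_force: 9.1
```

Request:
arm_command(
  targets=[
    [[1,0,0,0,0,0,0],[2,0,0,0,0,0,0],[3,0,0,0,0,0,0]],
  ],
)

```text
clock: 15.48
tcp_pos: [0.5377, 0.0285, 0.2103]
ee_rot: [-0.0, 0.983, -0.185, -0.006]
contact_force: [-27.2, 9.9, 24.9]
finger_gap: 0.0004
grip_force: 14.6
```

```bash
python3 -c "
from h import *
injig()"
```

```text
164 [-29.9 -91.1  46.4]
182 [-29.9 -91.3  28.4]
t 15.475 F jig [  0.8 -29.   24.9] gap 0.0003629277667532036 grip 14.636798948049545 rot err vs level [ 0.5 -0.6 89.7] j [-0.09  0.25  1.89  0.    1.01  1.85]
```

Request:
arm_command(
  targets=[
    [[-4,0,0,0,0,0,0],[-15,0,-5,0,0,0,0],[-30,0,-40,0,0,0,0],[-30,0,-90,0,0,0,0],[-30,0,-125,0,0,0,0],[-30,0,-125,0,0,0,0],[-30,0,-125,0,0,0,0]],
  ],
)

```text
clock: 16.35
tcp_pos: [0.5132, 0.0376, 0.3357]
ee_rot: [0.0, 0.983, -0.185, 0.002]
contact_force: [-0.6, -0.0, -1.1]
finger_gap: 0.0003
grip_force: 0.0
```

```bash
python3 -c "
from h import *
injig()
im=bot.grab_frame('wrist')
c=bot.get_calibration('wrist')
print(proj('wrist',JT(np.load('jig.npy'),[[0,-80,38],[0,80,38],[-95,80,38],[-60,-80,40],[0,-80,40],[-60,80,40],[0,-80,18]])).round(1).tolist())
cv2.imwrite('pics/w3.png',cv2.resize(im[:300,:,::-1],None,fx=1.42,fy=1.42,interpolation=cv2.INTER_CUBIC));cv2.imwrite('w3raw.png',im[:,:,::-1])"
```

```text
164 [ -29.6 -114.6  171.7]
182 [ -29.6 -114.6  153.7]
t 16.35 F jig [ 0.2 -0.6 -1.1] gap 0.0002656421088930524 grip 0.0 rot err vs level [-0.2  0.2 89.7] j [-0.08  0.02  1.88 -0.    1.24  1.86]
[[325.0, 163.4], [333.3, -83.0], [186.6, -83.7], [245.7, 163.4], [325.3, 163.8], [240.3, -85.2], [322.4, 160.0]]
```

View pics/w3.png

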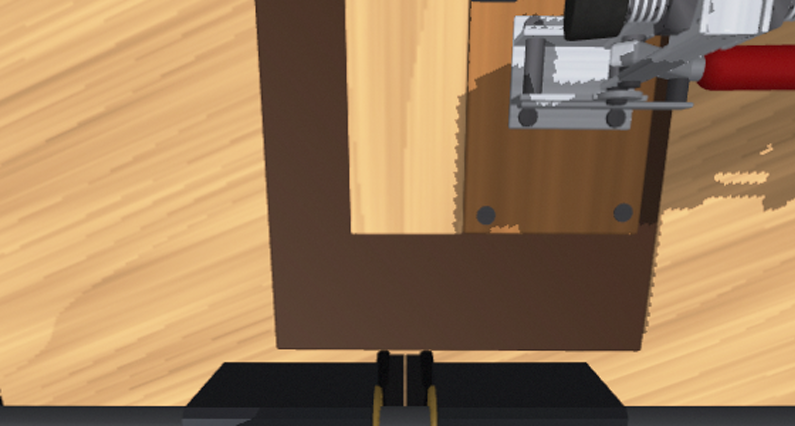

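The wrist view shows the board end level with the fence block's end (both at row 233), and its long side runs parallel to the fence. I'll check the seam by pixel profiles.

```bash
python3 -c "
import cv2
im=cv2.imread('w3raw.png')
for r in (30,60,110,150): print(r,im[r,316:336].sum(1).tolist())
for c in (255,280,305,345,400): print(c,im[158:170,c].sum(1).tolist())
for r in (5,60,110,160): print('L',r,im[r,240:252].sum(1).tolist())
"
```

```text
30 [574, 575, 575, 580, 580, 580, 582, 582, 579, 573, 564, 552, 492, 321, 253, 379, 397, 401, 399, 400]
60 [573, 575, 580, 579, 575, 577, 578, 575, 569, 556, 548, 502, 380, 245, 372, 390, 402, 403, 401, 343]
110 [563, 565, 569, 564, 561, 559, 408, 341, 335, 329, 305, 195, 191, 219, 245, 243, 241, 241, 237, 240]
150 [547, 550, 542, 395, 331, 327, 325, 324, 328, 322, 215, 204, 230, 239, 244, 244, 240, 240, 241, 228]
255 [550, 552, 550, 549, 552, 536, 425, 227, 187, 182, 185, 189]
280 [542, 542, 545, 542, 542, 528, 418, 226, 183, 182, 182, 186]
305 [561, 562, 561, 560, 561, 545, 436, 228, 181, 177, 181, 181]
345 [220, 219, 223, 330, 238, 299, 208, 176, 173, 173, 173, 171]
400 [232, 229, 231, 228, 234, 214, 183, 167, 165, 167, 166, 168]
L 5 [169, 170, 177, 434, 552, 564, 566, 562, 560, 570, 573, 586]
L 60 [170, 169, 175, 172, 371, 524, 572, 573, 568, 567, 571, 579]
L 110 [176, 177, 177, 178, 180, 240, 497, 564, 562, 548, 544, 559]
L 160 [190, 190, 185, 189, 187, 189, 186, 525, 586, 585, 570, 560]
```

```bash
python3 -c "
from h import *
rows([(-97,-60,150,0,45,182),(-97,-5,100,0,0,182),(-97,-5,27,0,0,182)])"
```

```text
[55.9, -67.1, 3.1] [0.1, -0.1, -44.7]
[110.8, -66.9, 53.2] [0.1, -0.1, -89.7]
[110.6, -66.9, 126.2] [0.1, -0.1, -89.7]
```

Request:
arm_command(
  targets=[
    [[10,-20,0,0,0,-10.5,0],[25,-45,0,0,0,-21,0],[40,-67,0,0,0,-31.5,0],[55,-67,10,0,0,-42,0],[70,-67,15,0,0,-52.5,0],[85,-67,25,0,0,-63,0],[100,-67,40,0,0,-73.5,0],[111,-67,60,0,0,-84,0]],
  ],
)

```text
clock: 17.4
tcp_pos: [0.6415, 0.0594, 0.2742]
ee_rot: [0.001, 0.853, 0.523, 0.0]
contact_force: [-0.1, -0.1, -0.4]
finger_gap: 0.0008
grip_force: 0.0
```

Request:
arm_command(
  targets=[
    [[0,0,25,0,0,-5.7,0],[0,0,50,0,0,-5.7,0],[0,0,64,0,0,-5.7,0],[0,0,64,0,0,-5.7,0],[0,0,64,0,0,-5.7,0]],
  ],
)

```text
clock: 18.02
tcp_pos: [0.642, 0.0596, 0.2131]
ee_rot: [0.002, 0.827, 0.562, 0.001]
contact_force: [0.8, 0.0, 1.1]
finger_gap: 0.0009
grip_force: 0.0
```

```bash
python3 -c "
from h import *
injig()"
```

```text
164 [-97.6  -3.   49.1]
182 [-97.6  -2.9  31.1]
t 18.025 F jig [-0.3  0.7  1.1] gap 0.0008613894821144386 grip 0.0 rot err vs level [-0.3  0.  -0. ] j [-0.03  0.46  1.61 -0.    1.07  0.35]
```

Request:
arm_command(
  targets=[
    [[-6,0,3,0,0,0,0],[-12,0,3,0,0,0,0],[-18,0,3,0,0,0,0],[-22,0,3,0,0,0,0],[-25,0,3,0,0,0,0],[-27,0,3,0,0,0,0],[-29,0,3,0,0,0,0],[-30,0,3,0,0,0,0]],
  ],
)

```text
clock: 19.02
tcp_pos: [0.631, 0.0332, 0.2097]
ee_rot: [0.001, 0.827, 0.562, 0.003]
contact_force: [4.2, 8.8, -1.1]
finger_gap: 0.0004
grip_force: 5.1
```

Request:
arm_command(
  targets=[
    [[-1,0,0,0,0,0,0],[-1.5,0,0,0,0,0,0],[-1.5,0,0,0,0,0,0]],
  ],
)

```text
clock: 19.4
tcp_pos: [0.6308, 0.0329, 0.2099]
ee_rot: [0.001, 0.827, 0.562, 0.004]
contact_force: [4.1, 12.7, -2.4]
finger_gap: 0.0004
grip_force: 6.4
```

```bash
python3 -c "
from h import *
injig();rows([(-100,-3,235,0,0,182),(150,-3,235,0,0,182)])"
```

```text
164 [-69.5  -3.4  45.9]
182 [-69.7  -3.3  27.9]
t 19.4 F jig [-13.3  -0.9  -2.4] gap 0.0004401601055306077 grip 6.396359279751778 rot err vs level [-0.3  0.3 -0. ] j [-0.07  0.44  1.65  0.    1.05  0.3 ]
[32.6, 2.3, -206.9] [0.3, -0.3, 0.0]
[-217.4, 2.2, -208.4] [0.3, -0.3, 0.0]
```

Request:
arm_command(
  targets=[
    [[15,0,0,0,0,0,0],[33,2,-20,0,0,0,0],[33,2,-80,0,0,0,0],[33,2,-140,0,0,0,0],[33,2,-200,0,0,0,0],[33,2,-212,0,0,0,0],[10,2,-212,0,0,0,0],[-40,2,-212,0,0,0,0]],
  ],
)

```text
clock: 20.4
tcp_pos: [0.6155, -0.0074, 0.4187]
ee_rot: [0.0, 0.826, 0.563, -0.001]
contact_force: [-0.2, -1.4, -0.2]
finger_gap: 0.0007
grip_force: 0.0
```

Request:
arm_command(
  targets=[
    [[-55,0,0,0,0,0,0],[-110,0,0,0,0,0,0],[-165,0,0,0,0,0,0],[-220,0,0,0,0,0,30],[-265,0,0,0,8,0,70],[-300,0,0,0,18,0,70],[-300,0,0,0,28,0,70],[-300,0,0,0,38,0,70]],
  ],
)

```text
clock: 21.4
tcp_pos: [0.5043, -0.2874, 0.4187]
ee_rot: [-0.184, 0.782, 0.53, 0.272]
contact_force: [-1.2, 0.5, -1.3]
finger_gap: 0.0423
grip_force: 0.0
```

```bash
python3 -c "
from h import *
injig();rows([(177+120*np.sin(.7016),0,69+120*np.cos(.7016),40.2,0,164),(177,0,69,40.2,0,164)])"
```

```text
164 [174.   -3.6 290.1]
182 [162.8  -3.5 276. ]
t 21.4 F jig [-0.  -1.3 -1.3] gap 0.042349474772720545 grip 0.0 rot err vs level [-0.  38.4  0.1] j [-0.81  0.18  1.61  0.6   1.65 -0.48]
[-148.6, 4.0, 51.6] [0.1, 1.8, -0.1]
[-144.8, 3.8, 171.5] [0.1, 1.8, -0.1]
```

Request:
arm_command(
  targets=[
    [[-50,4,17,0,1.8,0,70],[-100,4,34,0,1.8,0,70],[-148,4,51,0,1.8,0,70],[-148,4,51,0,1.8,0,70],[-147,4,90,0,1.8,0,70],[-146,4,130,0,1.8,0,70],[-145,4,160,0,1.8,0,70],[-145,4,171,0,1.8,0,70]],
  ],
)

```text
clock: 22.4
tcp_pos: [0.5068, -0.2944, 0.1964]
ee_rot: [-0.192, 0.777, 0.529, 0.282]
contact_force: [0.1, -0.7, 0.1]
finger_gap: 0.0697
grip_force: 0.0
```

Request:
arm_command(
  targets=[
    [[0,0,0,0,0,0,10],[0,0,0,0,0,0,10],[0,0,0,0,0,0,10],[0,0,0,0,0,0,10],[0,0,0,0,0,0,10],[0,0,0,0,0,0,10],[0,0,0,0,0,0,10],[0,0,0,0,0,0,10]],
  ],
)

```text
clock: 23.4
tcp_pos: [0.5054, -0.2959, 0.1967]
ee_rot: [-0.192, 0.777, 0.529, 0.281]
contact_force: [-10.1, -1.0, 4.0]
finger_gap: 0.0184
grip_force: 30.0
```

```bash
python3 -c "
from h import *
injig()
th=np.radians([8,13,18,23,28,33,38,43,48]) 
rows([(43+134.5*np.cos(t),0,51+134.5*np.sin(t),40.2-(np.degrees(t)-8)*.55,0,164) for t in th])
"
```

```text
164 [178.3  -0.2  70.8]
182 [166.7  -0.3  56.9]
t 23.4 F jig [ 4.7 -9.   4. ] gap 0.018363549541288292 grip 29.985153609886765 rot err vs level [ 0.2 39.8 -0.2] j [-0.83  0.47  1.71  0.63  1.36 -0.72]
[-0.1, -0.3, 2.1] [-0.2, 0.4, 0.1]
[16.8, -0.3, -5.2] [-0.2, -2.4, 0.1]
[34.3, -0.3, -11.4] [-0.2, -5.1, 0.1]
[52.3, -0.3, -16.3] [-0.2, -7.9, 0.1]
[70.7, -0.3, -19.9] [-0.2, -10.6, 0.1]
[89.5, -0.3, -22.2] [-0.2, -13.4, 0.1]
[108.4, -0.3, -23.2] [-0.2, -16.1, 0.1]
[127.5, -0.2, -22.8] [-0.2, -18.9, 0.1]
[146.6, -0.2, -21.0] [-0.2, -21.6, 0.1]
```

Request:
arm_command(
  targets=[
    [[17,-1,-6,0,-2.4,0,10],[34,-1,-12,0,-5.1,0,10],[52,-1,-17,0,-7.9,0,10],[70.5,-1,-20.5,0,-10.6,0,10],[89.5,-1,-23,0,-13.4,0,10],[108,-1,-24,0,-16.1,0,10],[127,-1,-23.5,0,-18.9,0,10]],
  ],
)

```text
clock: 24.28
tcp_pos: [0.5351, -0.219, 0.2962]
ee_rot: [-0.101, 0.813, 0.553, 0.149]
contact_force: [-3.6, 0.7, -3.6]
finger_gap: 0.018
grip_force: 30.0
```

```bash
python3 -c "
from h import *
injig()
f=lambda d:(43+134.5*np.cos(np.radians(d)),0,51+134.5*np.sin(np.radians(d)),40.2-(d-8)*.55,0,164)
R=Rw(f(43)[3]);b=JT(np.load('jig.npy'),f(43)[:3])[0]-R.as_matrix()[:,2]*.164
rows([f(d) for d in (47,51,55,59,63,67,71,75,79,81,83)],base=(b,R))
"
```

```text
164 [142.8  -0.4 142.8]
182 [136.5  -0.4 125.9]
t 24.275 F jig [ 0.7 -3.6 -3.6] gap 0.018022884362082214 grip 29.998973538167775 rot err vs level [ 0.  20.7 -0. ] j [-0.62  0.23  1.75  0.37  1.27 -0.37]
[14.9, -0.0, -3.7] [-0.0, -2.2, 0.0]
[30.0, -0.0, -6.6] [-0.0, -4.4, 0.0]
[45.3, -0.0, -8.6] [-0.0, -6.6, 0.0]
[60.7, -0.0, -9.7] [-0.0, -8.8, 0.0]
[76.2, -0.0, -9.9] [-0.0, -11.0, 0.0]
[91.7, -0.0, -9.2] [-0.0, -13.2, 0.0]
[107.2, -0.0, -7.7] [0.0, -15.4, 0.0]
[122.6, -0.0, -5.3] [-0.0, -17.6, -0.0]
[137.9, -0.0, -1.9] [-0.0, -19.8, 0.0]
[145.4, -0.0, 0.0] [-0.0, -20.9, 0.0]
[152.9, -0.0, 2.2] [-0.0, -22.0, 0.0]
```

Request:
arm_command(
  targets=[
    [[15,0,-3.7,0,-2.2,0,10],[30,0,-6.6,0,-4.4,0,10],[45,0,-8.6,0,-6.6,0,10],[60.5,0,-9.7,0,-8.8,0,10],[76,0,-10,0,-11,0,10],[91.5,0,-9.2,0,-13.2,0,10],[107,0,-7.7,0,-15.4,0,10]],
  ],
)

```text
clock: 25.15
tcp_pos: [0.5707, -0.1294, 0.342]
ee_rot: [-0.026, 0.826, 0.561, 0.037]
contact_force: [-8.5, -4.9, 3.8]
finger_gap: 0.0183
grip_force: 30.0
```

```bash
python3 -c "
from h import *
injig()
f=lambda d:(43+134.5*np.cos(np.radians(d)),0,51+134.5*np.sin(np.radians(d)),40.2-(d-8)*.55,0,164)
R=Rw(f(71)[3]);b=JT(np.load('jig.npy'),f(71)[:3])[0]-R.as_matrix()[:,2]*.164
rows([f(d) for d in (73,75,77,79,81,83)],base=(b,R))
"
```

```text
164 [ 89.6  -0.3 178.7]
182 [ 88.   -0.4 160.8]
t 25.15 F jig [ 7.7 -6.1  3.8] gap 0.018288937967231193 grip 30.014375745486177 rot err vs level [ 0.   5.2 -0. ] j [-0.38  0.17  1.7   0.1   1.27 -0.03]
[7.7, -0.0, -1.0] [0.0, -1.1, 0.0]
[15.5, -0.0, -1.7] [0.0, -2.2, 0.0]
[23.3, -0.0, -2.3] [-0.0, -3.3, -0.0]
[31.1, -0.0, -2.6] [-0.0, -4.4, 0.0]
[38.9, -0.0, -2.7] [-0.0, -5.5, 0.0]
[46.7, -0.0, -2.6] [-0.0, -6.6, 0.0]
```

Request:
arm_command(
  targets=[
    [[7.7,-0.5,-1,0,-1,0,10],[15.5,-1,-1.7,0,-2,0,10],[23,-1,-2.3,0,-3,0,10],[29,-1,-2.5,0,-4,0,10],[33,-1,-2.6,0,-4.5,0,10],[36,-1,-2.6,0,-5,0,10],[36,-1,-2.6,0,-5,0,10]],
  ],
)

```text
clock: 26.02
tcp_pos: [0.5835, -0.0956, 0.3492]
ee_rot: [-0.001, 0.827, 0.562, 0.003]
contact_force: [-5.5, -1.2, 7.2]
finger_gap: 0.0181
grip_force: 30.0
```

```bash
python3 -c "
from h import *
injig()"
```

```text
164 [ 67.2  -0.4 185.2]
182 [ 67.1  -0.3 167.2]
t 26.025 F jig [ 3.1 -4.7  7.2] gap 0.018113361927121128 grip 30.02680148179934 rot err vs level [-0.1  0.4 -0. ] j [-0.3   0.18  1.68  0.01  1.28  0.08]
```

Request:
arm_command(
  targets=[
    [[2,0,0,0,0,0,10],[3,0,0,0,0,0,10],[3,0,0,0,0,0,10]],
  ],
)

```text
clock: 26.4
tcp_pos: [0.5846, -0.093, 0.3497]
ee_rot: [-0.001, 0.827, 0.562, 0.003]
contact_force: [-7.0, -1.3, 8.5]
finger_gap: 0.0185
grip_force: 30.0
```

```bash
python3 -c "
from h import *
injig()"
```

```text
164 [ 64.4  -0.4 185.7]
182 [ 64.3  -0.3 167.7]
t 26.4 F jig [ 3.8 -6.   8.5] gap 0.018460237719692206 grip 30.027567494325922 rot err vs level [-0.2  0.4 -0. ] j [-0.29  0.18  1.67  0.01  1.28  0.08]
```

Request:
arm_command(
  targets=[
    [[2,0,0,0,0,0,10],[3,0,0,0,0,0,10],[3,0,0,0,0,0,10]],
  ],
)

```text
clock: 26.78
tcp_pos: [0.5853, -0.0915, 0.3497]
ee_rot: [0.0, 0.827, 0.562, 0.002]
contact_force: [-10.8, -7.3, 10.0]
finger_gap: 0.0185
grip_force: 30.0
```

```bash
python3 -c "
from h import *
injig()"
```

```text
164 [ 63.4  -0.3 185.7]
182 [ 63.3  -0.3 167.7]
t 26.775 F jig [10.8 -7.3 10. ] gap 0.018467954029045452 grip 30.036489922204055 rot err vs level [-0.1  0.2  0. ] j [-0.29  0.19  1.67  0.    1.28  0.09]
```

The handle is hard against its locked stop: force is up to 11 N and x no longer changes. I'll release, rise clear and check.

Request:
arm_command(
  targets=[
    [[-3,0,0,0,0,0,80],[-3,0,0,0,0,0,80],[-3,0,0,0,0,0,80],[-3,0,0,0,0,0,80],[-3,0,0,0,0,0,80],[-3,0,-40,0,0,0,80],[-3,0,-90,0,0,0,80],[-3,0,-150,0,0,0,80]],
  ],
)

```text
clock: 27.78
tcp_pos: [0.5839, -0.0933, 0.4985]
ee_rot: [-0.002, 0.827, 0.562, 0.004]
contact_force: [0.4, -0.2, -0.3]
finger_gap: 0.0789
grip_force: 0.0
```

Request:
arm_command(
  targets=[
    [[-60,0,0,0,0,0,80],[-120,0,0,0,0,0,80],[-180,0,0,0,0,0,80],[-230,0,0,0,0,0,80],[-230,0,0,0,0,0,80]],
  ],
)

```text
clock: 28.4
tcp_pos: [0.498, -0.3103, 0.4958]
ee_rot: [-0.001, 0.828, 0.56, 0.004]
contact_force: [-0.3, 0.7, -0.8]
finger_gap: 0.0797
grip_force: 0.0
```

```bash
python3 -c "
from h import *
injig()
im=bot.grab_frame('scene')[180:290,195:320,::-1]; f=6;o=cv2.resize(im,None,fx=f,fy=f,interpolation=cv2.INTER_CUBIC)
j=np.load('jig.npy')
for u,v in proj('scene',JT(j,[[-60,-80,40],[0,-80,40],[-60,80,40],[67,0,212]])): cv2.drawMarker(o,(int((u-195+.5)*f),int((v-180+.5)*f)),(0,255,255),0,10,1)
cv2.imwrite('pics/s4.png',o[:600])"
```

```text
164 [298.1  -0.7 331.8]
182 [298.   -0.7 313.8]
t 28.4 F jig [-0.5 -0.5 -0.8] gap 0.07969773862671031 grip 0.0 rot err vs level [-0.2  0.5  0.3] j [-0.69  0.08  1.51  0.01  1.55 -0.31]
```

View pics/s4.png

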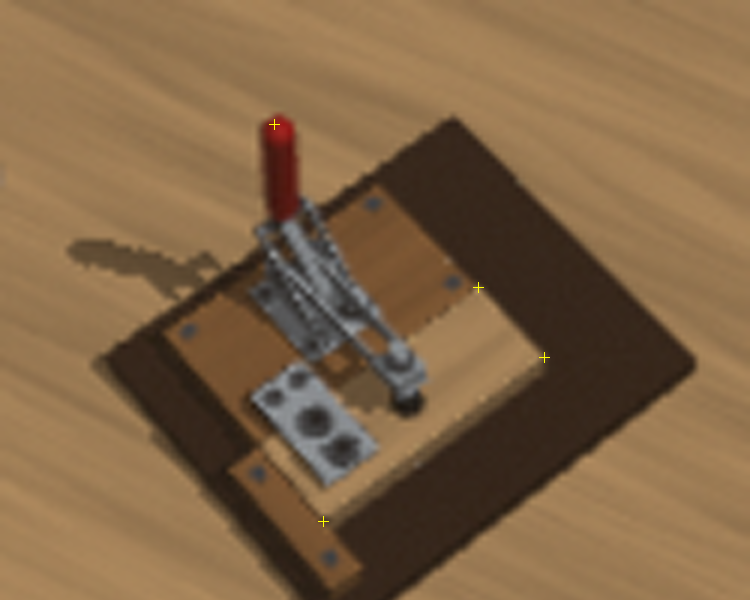

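The board sits against the fence and end stop with its corners on the predicted marks (544,357), (478,287) and (323,521). The handle is upright at (275,125) and the foot is down on the board. Handing in.

```bash
python3 -c "
from bench import bot
print(bot.finish_job())"
```

```text
the job is handed in; nothing more can be done
None
```

The job is handed in at about 28 s of the 72 s allowed: I opened the clamp fully, pushed the board flush to the fence and end stop (to within about 0.5 mm in the wrist image), and closed the clamp to its locked stop; the bystanders were never touched.

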